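Scrap the old gas cock in the pedal bin

TASK

Throw the old gas cock (dull brown body, red wing handle) into the red pedal scrap bin. Work the lid by its pedal alone: press the pedal gently to the bottom of its stroke without stamping on it, swing it sideways under the catch so that it holds the lid open by itself, drop the cock in, then free the pedal and let it back up under your control, so that the lid comes down slowly and closes without a slam. Leave everything else on the bench where it is.

Things in the scene. Friction and masses are not known exactly. Their poses are not given: they have to be found in the camera images.
- bin: Red steel pedal bin fixed to the bench: 180 deep (its x) x 200 wide (its y), rim 210 high, lid top about 219. Origin: centre of its foot on the bench; front, with the pedal, faces its own -x, z up. Walls 4 mm, inner floor 96 above the bench, mouth 172 x 192. The lid hinges on the back rim (x = +92) and stands up there when open.
- bin_mouth (a point): Point in the mouth of the bin at rim height (210 mm over the bench), 25 mm in front of the mouth's middle, clear of the open lid; axes as the bin's.
- gate (a point): J-shaped slot in the steel gate plate on the bin's front, 95 mm before its origin; axes as the bin's. The pedal lever goes straight down in it to a sill (the bottom stop), there sideways to the bin's -y (right for someone facing the front), then up into a notch behind a lip. It clears the lip only within about 2 mm (at the foot plate) of the bottom stop.
- pedal_pad (a point): Middle of the top of the foot plate, 198 mm before the bin's origin, 84 mm over the bench when up, 15 to 32 at the bottom stop. Black ribbed rubber, 44 (x) x 56 (y) between upturned steel edges 10 mm high. Moves with the pedal: x to the bin, y along its width, towards the bin's +y; tilted 0.13 rad (front edge up) at rest, about as much the other way when down.
- pedal: The steel pedal lever with its foot plate (see pedal_pad). Origin: its pivot, on the bin's centre line, 30 mm behind the bin's origin and 50 over the bench; the foot plate's middle is 230 mm from it.
- pedal_hinge (a joint): Down-stroke in rad about the pivot: 0 up, 0.22 to 0.30 at the bottom stop. The gate plate with the stop was set by hand, so the bottom differs by up to 17 mm at the foot plate: feel for the hard stop. Spring and lid weight push up, 8 to 12 N at first, 5 to 9 N further down. Caught in the notch it rests about 0.06 (14 mm at the plate) above the bottom.
- pedal_swing (a joint): Sideways swing of the pedal in rad about the upright axis through its pivot: 0 straight ahead (stop), growing towards the bin's -y, stop at about 0.18 (41 mm at the plate). In the notch it is 0.12 or more; swing it to that stop, then let it rise. To free it press it to the bottom stop again and swing it back to 0. A very light spring draws it to 0.
- lid_hinge (a joint): Lid angle in rad: 0 shut, 1.5 to 2.15 with the pedal at the bottom, 1.1 to 1.8 with it caught. Linked rigidly to the pedal: 7 times pedal_hinge. Nothing damps it: let go, it slams.
- lid: Aluminium-coloured lid plate, 186 x 206 x 10 mm. Origin on its hinge line at the back rim, 215 mm over the bench; the plate reaches towards its own -x.
- old_cock: The old gas cock to scrap: dull brown body 28 mm wide (its y), 62 long (its x), 28 high, on top a red wing handle 44 long (x) x 10 wide (y), top at 55 mm. About 0.17 kg. Origin: centre of its underside, z up. Grip it across y by the body or the wing.
- new_cock: New gas cock of the same shape and size, bright brass with a yellow wing handle: leave it. Origin as the old one's.
- tee: Brass pipe tee, 60 x 50 x 24 mm: leave it. Origin under the middle of its straight run.
- knob: Black control knob, 42 mm across, 26 high: leave it. Origin: centre of its underside.
- wrench: Steel wrench lying on the bench: leave it. Origin: centre of its underside.
- screwdriver: Screwdriver with an orange handle: leave it. Origin: centre of its underside.
- tape: White tape spool, 54 mm across, 14 high: leave it. Origin: centre of its underside.
- leak_spray: Bottle of leak spray, 56 mm across, 150 high: leave it. Origin: centre of its underside.
Things that resemble listed ones, but are neither listed nor needed, are in the scene too. There is more than one size of the old_cock; the job needs the largest.

How it is judged (in metres and radians):
On the way, in this order (a step that is already met when the one before it is completed fails the run):
1. the pedal is pressed home against its bottom stop before it is swung: the lever bears on the stop with over 1.5 N, swing below 0.035 rad (contact force between pedal and bottom_stop above 1.5 N and value of joint pedal_swing below 0.035 rad), for 0.05 s.
2. the pedal is caught under the catch and holds the lid open by itself, the robot off the pedal (value of joint lid_hinge above 0.95 rad and value of joint pedal_swing above 0.11 rad and contact force between each of the fingers, the arm and pedal below 0.1 N), for 0.3 s.
3. the old cock lies in the bin, let go, with the lid still open (x of old_cock in the frame of bin between -0.09 and 0.09 m and y of old_cock in the frame of bin between -0.1 and 0.1 m and z of old_cock in the frame of bin between 0.08 and 0.165 m and value of joint lid_hinge above 0.95 rad and contact force between the fingers and old_cock below 0.1 N and linear speed of old_cock below 0.1 m/s), for 0.2 s.
4. the lid comes down through the last part of its way (0.6 to 0.1 rad) with the fingers still on the pedal (value of joint lid_hinge between 0.1 and 0.6 rad and contact force between the fingers and pedal above 0.5 N), for 0.1 s.
At the end, for the whole second after the job is handed in: The old cock lies at rest inside the bin (its origin within the walls and below 165 mm over the bin's foot), the lid is shut (below 0.08 rad), the pedal is up and out of the catch (swing below 0.04 rad), and the robot is off the pedal (x of old_cock in the frame of bin between -0.09 and 0.09 m and y of old_cock in the frame of bin between -0.1 and 0.1 m and z of old_cock in the frame of bin between 0.08 and 0.165 m and value of joint lid_hinge below 0.08 rad and value of joint pedal_swing below 0.04 rad and linear speed of old_cock below 0.05 m/s and contact force between each of the fingers, the arm and pedal below 0.1 N); the robot touches nothing.
It fails at once if the pedal is stamped on: more than 30 N between the fingers and the pedal (contact force between the fingers and pedal above 30 N).
It fails at once if the lid slams: it falls faster than 2 rad/s below 0.5 rad (value of joint lid_hinge below 0.5 rad and velocity of joint lid_hinge below -2 rad/s).
It fails at once if the lid is pushed by the robot with more than 5 N (contact force between any of the fingers, the arm and lid above 5 N).
It fails at once if something else on the bench is moved by more than 30 mm (distance of any of new_cock, tee, knob, wrench, screwdriver, tape, leak_spray from where it was at the start of the episode above 0.03 m).
It also fails if it takes over 72 s, if anything falls off the work surface, if the arm or the gripper's body presses on something with over 40 N, if the wrist force passes 120 N, or if a joint passes its speed limit or range.

ROBOT

A 7-joint arm with a two-finger parallel gripper is mounted at the origin on the work surface. World frame = base frame: x ahead of the robot, y to its left, z up, the work surface at z = 0. Lengths are in mm, angles in rad, forces in N, time in s.
With the tool pointing down it reaches from about 425 to 825 mm from the base axis. Payload 3.6 kg.
Tool frame: the origin (TCP) lies on the centre line of the jaws, within the pads' length; the fingertips stand 22 mm ahead of it and the grasp point (between the pads) lies 3 mm ahead of it; z points along the fingers, y is the direction in which the jaws open and shut (so a half turn about z gives the same grasp; the last joint's range is limited). The gripper opens to 85 mm and grips with 20 to 120 N. Pads are 22 mm wide; open, the fingers measure 114 mm over their backs; the gripper's body (76 mm by 85 mm) begins 54 mm behind the grasp point. The pads swing forward as they close: fully open they stand 13 mm farther back than shut.
Start: joints at [1.179, 0.615, -0.013, 1.423, 0.008, 1.103, -0.04], TCP at [231.905, -607.194, 253.297] pointing down, gripper open.
Joint ranges: [-3.12, 3.12], [-0.3, 2.06], [-1.34, 1.32], [0.26, 2.42], [-1.36, 4.5], [0.01, 1.98], [-2.84, 2.84]. Speed limits (rad/s): [2.79, 2.79, 3.14, 3.14, 3.14, 3.14, 3.14].

INTERFACE

Orientations are given as a unit quaternion [x, y, z, w].
In Python, from workcell import r, viewer, workorder gives the robot as it stands.
- The arm moves only by the tool drive_tool, never from a script. Its argument "targets" is a list of rows, each an object of numbers: "grip": the finger opening in cm, from 0 to 8.54; "tx", "ty", "tz": the shift along the world's x, y, z in cm; "twist": the turn about the world's z in rad. A call has exactly 8 rows; each row is the pose to reach, as a shift and turn from the pose commanded when the call began; what a row does not reach only later rows make up. A row lasts 1/8 s, in which the tool goes at most 62.5 mm and 10.7 degrees, less where a joint would pass 70% of its speed; a pose out of reach is approached as far as the arm can. A call with a gripper value outside its range is refused whole. The fingers move at their own pace and stop on an object; "newtons" is the grip in N (left out, the last holds). Time passes only in rows, so rows that repeat a pose let the fingers close, or fill a call up. It gives the time, the measured TCP pose, the force and the opening at its end, in the units of the state.
- r.sense(): the state, without advancing time (a new reading comes with each control period).
- viewer.get_image(name): name is "side" or "top"; returns a dict with "img" (480x640x3 uint8, red, green, blue), "fovy" (degrees; the focal length in pixels is half the picture's height over the tangent of half this angle, whatever the lens; pixels are square), "cx", "cy" (the principal point, pixels), "R" (3x3) and "t" (3): a world point X has camera coordinates R X + t. Camera axes: x right, y down, z forward; pixel columns grow to the right and rows downward; lengths in mm; the calibration is good to about 2 mm. A picture is of the moment at which its call begins. There is no depth.
- workorder.close_job(): hands the job in, once; it reports no verdict.
The state is a dict: "time": time; "q": joint angles; "qvel": joint speeds; "joint_torque": joint torques, N m; "tcp_pos": TCP position; "orientation": TCP orientation; "wrist_force": force on the tool from outside, world axes, zero at the start; "ft_torque": the same for the moment, N m; "grip_width": opening from 0.0 (shut) to 1.0 (fully open).
Only numpy, scipy, OpenCV 4.12 (cv2) and the standard library are available. Lean on these libraries where they do the work, as an engineer would, in place of code of your own. Each camera call takes 0.05 s, during which the arm holds its last target. There are 200 camera calls.

## Working session

There is one attempt and no reset: what is moved stays moved. The work goes in short steps, Python scripts to look and compute and a tool call to move; the robot and the scene stay as the last step left them, time stands still between calls to the robot, and variables do not carry over. Pictures are saved under pics/ and viewed, about 8 in all and at most 12, crops included, and the job is handed in when it is done.

Besides the shell and the picture viewer there is one more tool, called after "Emit:" by a JSON object that holds its "fn" and its "kwargs", one argument or row to a line. drive_tool: Moves the arm, as the interface text tells. Its arguments: {"type":"object","properties":{"targets":{"type":"array"},"newtons":{"type":"number"}},"required":["targets"]}

```bash
mkdir -p pics; ls
python3 - <<'E'
from workcell import r, viewer, workorder
import cv2, pickle
s=r.sense(); print(s)
for n in("top","side"):
    d=viewer.get_image(n); pickle.dump(d,open(f"pics/{n}0.pkl","wb")); cv2.imwrite(f"pics/{n}0.png",d["img"][:,:,::-1])
    print(n,d["fovy"],d["cx"],d["cy"],d["R"],d["t"])
E
```

```text
pics
{'time': 0.0, 'q': array([ 1.17946258,  0.61587504, -0.01259249,  1.42491388,  0.00811766,
        1.10340023, -0.04039067]), 'qvel': array([-8.74232218e-04, -9.61316921e-04,  1.25837774e-03,  5.87526758e-04,
        9.82628727e-04, -1.05349681e-05,  6.55000425e-04]), 'joint_torque': array([ 4.02158475e-04, -4.69203508e+01,  2.59121452e-01, -1.71028501e+01,
        9.87996580e-03,  9.57694865e-03,  3.12946916e-06]), 'tcp_pos': array([ 231.65447393, -606.55463283,  252.16185988]), 'orientation': array([ 9.83401486e-01,  1.81438408e-01, -2.63465255e-04, -1.24540158e-03]), 'wrist_force': array([-0.04900154,  0.37038999, -0.09564566]), 'ft_torque': array([-0.02052897, -0.03698194,  0.05529477]), 'grip_width': 1.0045274972493248}
top 46.69110913776423 330.5372594548206 245.62306182387817 [[ 0.00127746 -0.99992812  0.01192194]
 [-0.99319801 -0.00265677 -0.11640732]
 [ 0.11643062 -0.01169215 -0.99313   ]] [ -66.87572448  540.98925364 1339.17240144]
side 54.30259572163063 325.0101075098724 249.04382774012956 [[ 0.97630645 -0.21571231  0.01714393]
 [-0.13580425 -0.67246878 -0.72755958]
 [ 0.16847232  0.70799289 -0.68583026]] [-539.40854257  129.30298513 1030.03668432]
```

View pics/top0.png

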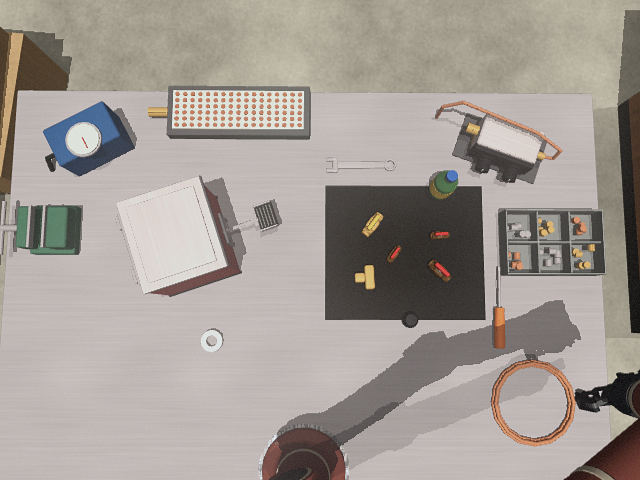

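View pics/side0.png

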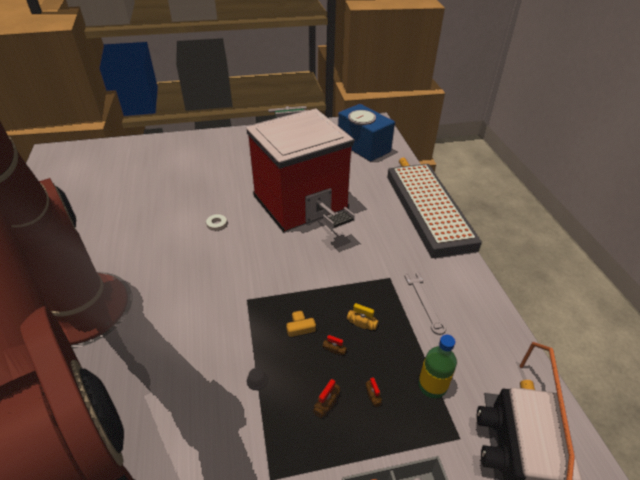

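Top view: the bin is around (175,235) with its pedal at (265,217). There are three brown cocks with red wings, at (394,254), (440,235) and (440,271). The last looks largest, so I'll enlarge to confirm it.

```bash
cat > h.py <<'E'
import numpy as np, cv2, pickle
def load(n): return pickle.load(open(f"pics/{n}.pkl","rb"))
def f(d): return 240/np.tan(np.radians(d["fovy"])/2)
def ray(d,u,v,z):
    R=np.array(d["R"]);t=np.array(d["t"]);c=-R.T@t
    w=R.T@np.array([(u-d["cx"])/f(d),(v-d["cy"])/f(d),1]); return c+w*(z-c[2])/w[2]
def proj(d,X):
    p=np.atleast_2d(X)@np.array(d["R"]).T+np.array(d["t"]); return np.c_[p[:,0]/p[:,2]*f(d)+d["cx"],p[:,1]/p[:,2]*f(d)+d["cy"]]
def crop(d,x,y,w,h,k): return cv2.resize(d["img"][y:y+h,x:x+w,::-1],None,fx=k,fy=k,interpolation=cv2.INTER_CUBIC)
E
python3 - <<'E'
from h import *
T,S=load("top0"),load("side0")
a=crop(T,375,215,100,75,4); b=crop(S,300,320,100,100,4)[:300]
c=crop(T,105,170,200,150,2) ; c=cv2.resize(crop(T,105,170,200,150,1),(400,300),interpolation=cv2.INTER_CUBIC); e=cv2.resize(crop(S,240,105,133,150,1),None,fx=3,fy=2,interpolation=cv2.INTER_CUBIC)[:,:400]
e=cv2.copyMakeBorder(e,0,300-e.shape[0],0,400-e.shape[1],cv2.BORDER_CONSTANT)
cv2.imwrite("pics/c1.png",np.vstack([np.hstack([a,b]),np.hstack([c,e])]))
for n,d in(("T",T),("S",S)):
    hsv=cv2.cvtColor(d["img"],cv2.COLOR_RGB2HSV)
    roi=np.zeros((480,640),np.uint8)
    if n=="T": roi[205:300,340:480]=1
    else: roi[320:420,300:400]=1
    red=((hsv[...,1]>190)&(hsv[...,2]>150)&((hsv[...,0]<6)|(hsv[...,0]>174))).astype(np.uint8)*roi
    br=((hsv[...,1]>90)&(hsv[...,2]>40)&((hsv[...,0]<16)|(hsv[...,0]>170))).astype(np.uint8)*roi
    for m,nm in((red,"red"),(br,"all")):
        k,l,st,ce=cv2.connectedComponentsWithStats(m)
        for i in range(1,k):
            if st[i,4]>8:
                p=np.argwhere(l==i)[:,::-1].astype(np.float32); print(n,nm,st[i,4],cv2.minAreaRect(p))
E
```

```text
T all 120 ((439.5, 235.0), (8.0, 19.0), 90.0)
T all 111 ((393.5768737792969, 253.3845977783203), (8.043152809143066, 19.414506912231445), 33.6900634765625)
T all 239 ((439.25006103515625, 270.2500305175781), (26.16295051574707, 11.31370735168457), 45.0)
S red 38 ((334.5000305175781, 338.5), (13.914020538330078, 2.5298221111297607), 18.434947967529297)
S red 50 ((374.4999694824219, 385.0000305175781), (14.855627059936523, 3.15682053565979), 68.19859313964844)
S red 91 ((326.65380859375, 388.76922607421875), (4.160251617431641, 21.63330841064453), 33.6900634765625)
S all 282 ((335.07537841796875, 343.46575927734375), (24.344558715820312, 15.098308563232422), 20.556041717529297)
S all 286 ((373.32757568359375, 390.5689697265625), (28.039995193481445, 12.812978744506836), 68.19859313964844)
S all 536 ((326.0706787109375, 397.1298828125), (16.376750946044922, 40.00389099121094), 30.465543746948242)
```

View pics/c1.png

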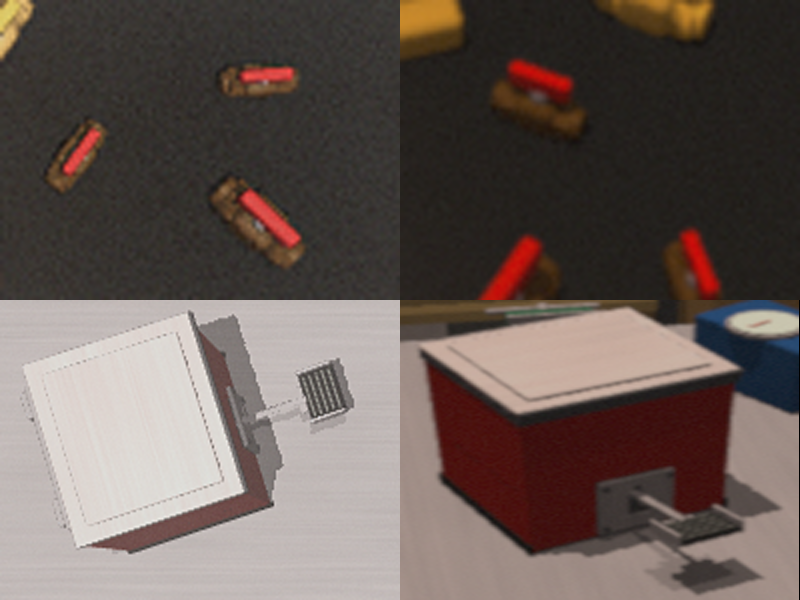

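The enlarged crop shows that the cock at top (439,270), about 26 px or 62 mm long, is clearly the largest; the other two are about 19 px. The lid corners and the pedal are also sharp enough to fit the bin pose.

```bash
cat >> h.py <<'E'
from scipy.optimize import least_squares
def rot(a): return np.array([[np.cos(a),-np.sin(a),0],[np.sin(a),np.cos(a),0],[0,0,1]])
E
python3 - <<'E'
from h import *
T,S=load("top0"),load("side0")
L=np.array([[-94,-103,219],[-94,103,219],[92,103,219],[92,-103,219]],float)
top=np.array([[200,176],[227.5,266.5],[145,294],[117,203]],float)
for u,v in top: print("topc",ray(T,u,v,219).round(1))
tq=[ray(T,u,v,219) for u,v in top]
c=np.mean(tq,0); print("centre",c)
side=np.array([[246.7,131],[316.7,109],[353.3,141],[281,154]])
for u,v in side: print("sidec",ray(S,u,v,219).round(1))
# front is at pedal; find ordering by testing
best=None
for k in range(2):
    def res(p,both=True):
        X=L@rot(p[2]).T+[p[0],p[1],0]
        from itertools import permutations
        a=proj(T,X); b=proj(S,X)
        o=[((a[:,None]-top[None])**2).sum(2).argmin(1),((b[:,None]-side[None])**2).sum(2).argmin(1)]
        return np.r_[(a-top[o[0]]).ravel(),(b-side[o[1]]).ravel()]
pp=ray(T,267,216,90); a0=np.arctan2(*(c-pp)[1::-1])
s=least_squares(res,[c[0],c[1],a0]); print(s.x,np.degrees(s.x[2]),s.fun.round(1))
p=s.x; W=lambda x,y,z:rot(p[2])@[x,y,z]+[p[0],p[1],0]
print("pad pred",W(-198,0,84),proj(T,W(-198,0,84)),proj(S,W(-198,0,84)), "pad px top mean",ray(T,267.2,215.1,90))
# cock
d=(436,264),(449,275.3)
for q in d: print("wing",ray(T,*q,55))
w=np.mean([ray(T,*q,55) for q in d],0); print("wing mid",w, "body mid",ray(T,439.2,270.2,25), "side wing mid", ray(S,326.65,388.8,53))
E
```

```text
topc [669.4 217.6 219. ]
topc [474.2 154.1 219. ]
topc [416.  325.4 219. ]
topc [609.7 392.8 219. ]
centre [542.30195072 272.48783529 219.        ]
sidec [416.7 309.8 219. ]
sidec [612.5 392.9 219. ]
sidec [666.5 213.2 219. ]
sidec [484.8 188.  219. ]
[543.21560739 274.55413689   1.89711876] 108.69689842970362 [-0.4 -0.7  0.8 -0.7 -1.5 -0.1 -0.9 -0.7  1.2 -1.3 -1.6  8.6 -0.9 -3.7
 -0.6 -0.3]
pad pred [606.68682699  87.00306576  84.        ] [[266.72560971 215.59168734]] [[339.66244892 219.09781757]] pad px top mean [606.84099005  85.269575    90.        ]
wing [ 494.32291495 -320.86932636   55.        ]
wing [ 467.01961455 -351.77082574   55.        ]
wing mid [ 480.67126475 -336.32007605   55.        ] body mid [ 481.50010252 -334.55123621   25.        ] side wing mid [ 480.71447723 -334.29638559   53.        ]
```

Bin is at about (542.5, 273.5) mm with yaw 1.897. The pad is at about (606.5, 85.5) and the old cock at about (481, -335.5) with yaw about 0.83. Next I shut the fingers and move over the pad, biased 12 mm towards the bin's -y edge.

Emit:
{"fn": "drive_tool", "kwargs": {
  "targets": [
    {"grip":0,"tx":1.5,"ty":2.5,"tz":0,"twist":0},
    {"grip":0,"tx":4,"ty":7,"tz":0,"twist":0},
    {"grip":0,"tx":6.5,"ty":11.7,"tz":0,"twist":-0.01},
    {"grip":0,"tx":9,"ty":16.2,"tz":0,"twist":-0.02},
    {"grip":0,"tx":11.5,"ty":20.7,"tz":0,"twist":-0.03},
    {"grip":0,"tx":14,"ty":25.2,"tz":0,"twist":-0.04},
    {"grip":0,"tx":16.5,"ty":29.7,"tz":0,"twist":-0.04},
    {"grip":0,"tx":19,"ty":34.2,"tz":0,"twist":-0.04}
  ],
  "newtons": 40
}}

```text
time: 1.1
tcp_pos: [422.4, -263.6, 253.1]
orientation: [0.987, 0.162, -0.0, -0.0]
wrist_force: [1.5, 0.0, -0.8]
grip_width: -0.006
```

Emit:
{"fn": "drive_tool", "kwargs": {
  "targets": [
    {"grip":0,"tx":2.5,"ty":4.5,"tz":0,"twist":0},
    {"grip":0,"tx":5,"ty":9,"tz":0,"twist":0},
    {"grip":0,"tx":7.5,"ty":13.5,"tz":-1,"twist":0},
    {"grip":0,"tx":10,"ty":18,"tz":-2,"twist":0},
    {"grip":0,"tx":12.5,"ty":22.5,"tz":-3,"twist":0},
    {"grip":0,"tx":15,"ty":27,"tz":-4,"twist":0},
    {"grip":0,"tx":17.5,"ty":31.5,"tz":-5,"twist":0},
    {"grip":0,"tx":19.6,"ty":35.5,"tz":-6,"twist":0}
  ]
}}

```text
time: 2.1
tcp_pos: [618.4, 91.8, 192.4]
orientation: [0.987, 0.162, -0.0, -0.0]
wrist_force: [0.5, -0.2, 0.1]
grip_width: 0.004
```

Emit:
{"fn": "drive_tool", "kwargs": {
  "targets": [
    {"grip":0,"tx":0,"ty":-0.2,"tz":-1},
    {"grip":0,"tx":0,"ty":-0.2,"tz":-2.5},
    {"grip":0,"tx":0,"ty":-0.2,"tz":-4},
    {"grip":0,"tx":0,"ty":-0.2,"tz":-5.5},
    {"grip":0,"tx":0,"ty":-0.2,"tz":-6.5},
    {"grip":0,"tx":0,"ty":-0.2,"tz":-7.2},
    {"grip":0,"tx":0,"ty":-0.2,"tz":-7.6},
    {"grip":0,"tx":0,"ty":-0.2,"tz":-7.7}
  ]
}}

```text
invalid input
```

Run:
```python
from h import *
from workcell import viewer
s=viewer.get_image("side");t=viewer.get_image("top")
cv2.imwrite("pics/c2.png",np.hstack([crop(s,290,150,100,100,4),crop(t,225,165,100,100,4)]))
print(proj(s,[[618,89.5,95],[606,86,84]]),proj(t,[[618,89.5,95],[606,86,84]]))
```

```text
[[344.13244524 214.35918079]
 [339.48591294 219.39249199]] [[265.26460299 210.07911221]
 [267.14278187 215.87747094]]
```

View pics/c2.png

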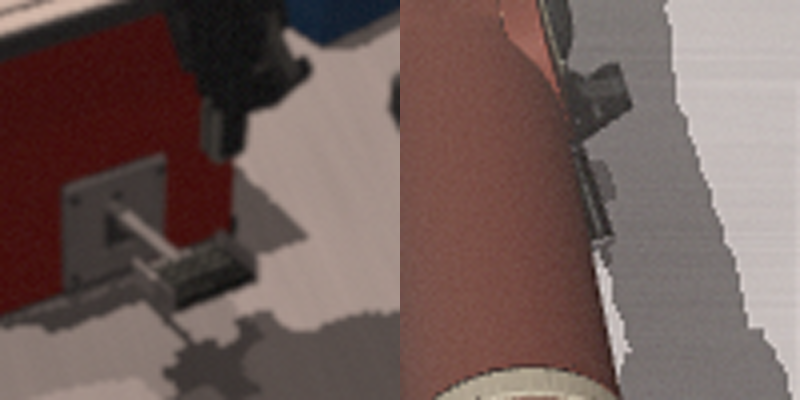

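The side view shows the shut fingers above the pad at crop (225,150). The call was refused because the twist key was missing, so I resend it.

Emit:
{"fn": "drive_tool", "kwargs": {
  "targets": [
    {"grip":0,"tx":0,"ty":-0.2,"tz":-1,"twist":0},
    {"grip":0,"tx":0,"ty":-0.2,"tz":-2.5,"twist":0},
    {"grip":0,"tx":0,"ty":-0.2,"tz":-4,"twist":0},
    {"grip":0,"tx":0,"ty":-0.2,"tz":-5.5,"twist":0},
    {"grip":0,"tx":0,"ty":-0.2,"tz":-6.5,"twist":0},
    {"grip":0,"tx":0,"ty":-0.2,"tz":-7.2,"twist":0},
    {"grip":0,"tx":0,"ty":-0.2,"tz":-7.6,"twist":0},
    {"grip":0,"tx":0,"ty":-0.2,"tz":-7.7,"twist":0}
  ]
}}

```text
time: 3.2
tcp_pos: [618.0, 87.9, 116.3]
orientation: [0.987, 0.162, 0.0, -0.0]
wrist_force: [-0.8, -0.5, 0.6]
grip_width: -0.004
```

Run:
```python
from h import *
from workcell import viewer
s=viewer.get_image("side")
cv2.imwrite("pics/c3.png",crop(s,300,170,80,80,7))
print(proj(s,[[618,89.5,95],[606,86,84]]))
```

```text
[[344.13244524 214.35918079]
 [339.48591294 219.39249199]]
```

View pics/c3.png

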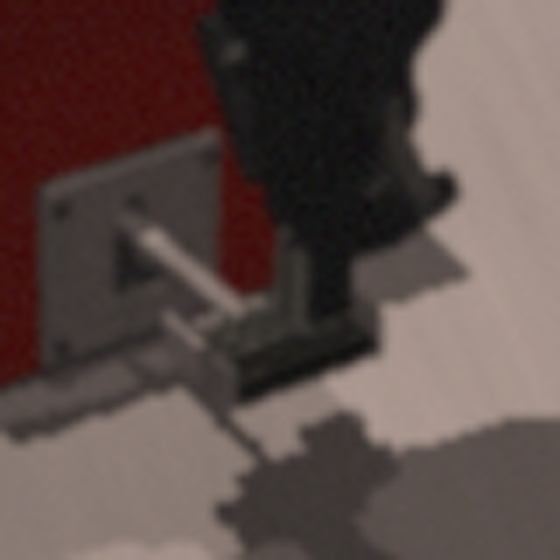

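The fingertip is over the pad at crop (310,310), between the upturned ±y edges and towards the -y one. Now I press slowly.

Emit:
{"fn": "drive_tool", "kwargs": {
  "targets": [
    {"grip":0,"tx":0,"ty":0,"tz":-0.3,"twist":0},
    {"grip":0,"tx":0,"ty":0,"tz":-0.6,"twist":0},
    {"grip":0,"tx":0,"ty":0,"tz":-0.8,"twist":0},
    {"grip":0,"tx":0,"ty":0,"tz":-1.0,"twist":0},
    {"grip":0,"tx":0,"ty":0,"tz":-1.2,"twist":0},
    {"grip":0,"tx":0,"ty":0,"tz":-1.4,"twist":0},
    {"grip":0,"tx":0,"ty":0,"tz":-1.6,"twist":0},
    {"grip":0,"tx":0,"ty":0,"tz":-1.9,"twist":0}
  ]
}}

```text
time: 4.25
tcp_pos: [620.4, 87.8, 99.8]
orientation: [0.987, 0.162, 0.003, 0.0]
wrist_force: [-0.9, -1.5, 7.3]
grip_width: -0.002
```

Emit:
{"fn": "drive_tool", "kwargs": {
  "targets": [
    {"grip":0,"tx":0,"ty":0,"tz":-0.3,"twist":0},
    {"grip":0,"tx":0,"ty":0,"tz":-0.6,"twist":0},
    {"grip":0,"tx":0,"ty":0,"tz":-0.9,"twist":0},
    {"grip":0,"tx":0,"ty":0,"tz":-1.2,"twist":0},
    {"grip":0,"tx":0,"ty":0,"tz":-1.5,"twist":0},
    {"grip":0,"tx":0,"ty":0,"tz":-1.8,"twist":0},
    {"grip":0,"tx":0,"ty":0,"tz":-2.1,"twist":0},
    {"grip":0,"tx":0,"ty":0,"tz":-2.3,"twist":0}
  ]
}}

```text
time: 5.25
tcp_pos: [620.7, 86.3, 76.6]
orientation: [0.987, 0.161, 0.003, 0.001]
wrist_force: [-0.3, -2.4, 8.6]
grip_width: 0.004
```

Emit:
{"fn": "drive_tool", "kwargs": {
  "targets": [
    {"grip":0,"tx":0,"ty":0,"tz":-0.3,"twist":0},
    {"grip":0,"tx":0,"ty":0,"tz":-0.6,"twist":0},
    {"grip":0,"tx":0,"ty":0,"tz":-0.9,"twist":0},
    {"grip":0,"tx":0,"ty":0,"tz":-1.2,"twist":0},
    {"grip":0,"tx":0,"ty":0,"tz":-1.5,"twist":0},
    {"grip":0,"tx":0,"ty":0,"tz":-1.7,"twist":0},
    {"grip":0,"tx":0,"ty":0,"tz":-1.9,"twist":0},
    {"grip":0,"tx":0,"ty":0,"tz":-2.0,"twist":0}
  ]
}}

```text
time: 6.25
tcp_pos: [620.0, 86.6, 55.9]
orientation: [0.987, 0.161, 0.002, 0.001]
wrist_force: [0.6, -1.7, 6.0]
grip_width: -0.0
```

Emit:
{"fn": "drive_tool", "kwargs": {
  "targets": [
    {"grip":0,"tx":0,"ty":0,"tz":-0.1,"twist":0},
    {"grip":0,"tx":0,"ty":0,"tz":-0.2,"twist":0},
    {"grip":0,"tx":0,"ty":0,"tz":-0.3,"twist":0},
    {"grip":0,"tx":0,"ty":0,"tz":-0.4,"twist":0},
    {"grip":0,"tx":0,"ty":0,"tz":-0.5,"twist":0},
    {"grip":0,"tx":0,"ty":0,"tz":-0.6,"twist":0},
    {"grip":0,"tx":0,"ty":0,"tz":-0.6,"twist":0},
    {"grip":0,"tx":0,"ty":0,"tz":-0.6,"twist":0}
  ]
}}

```text
time: 7.25
tcp_pos: [619.6, 87.0, 49.6]
orientation: [0.987, 0.161, 0.002, 0.001]
wrist_force: [0.3, -1.5, 5.2]
grip_width: 0.003
```

Emit:
{"fn": "drive_tool", "kwargs": {
  "targets": [
    {"grip":0,"tx":0,"ty":0,"tz":-0.1,"twist":0},
    {"grip":0,"tx":0,"ty":0,"tz":-0.2,"twist":0},
    {"grip":0,"tx":0,"ty":0,"tz":-0.3,"twist":0},
    {"grip":0,"tx":0,"ty":0,"tz":-0.4,"twist":0},
    {"grip":0,"tx":0,"ty":0,"tz":-0.5,"twist":0},
    {"grip":0,"tx":0,"ty":0,"tz":-0.6,"twist":0},
    {"grip":0,"tx":0,"ty":0,"tz":-0.6,"twist":0},
    {"grip":0,"tx":0,"ty":0,"tz":-0.6,"twist":0}
  ]
}}

```text
time: 8.25
tcp_pos: [621.6, 88.0, 46.6]
orientation: [0.987, 0.161, 0.005, 0.0]
wrist_force: [-1.0, -1.7, 17.0]
grip_width: 0.001
```

The hard stop is found at TCP z 46.6 with 17 N. I ease off slightly and start the swing.

Emit:
{"fn": "drive_tool", "kwargs": {
  "targets": [
    {"grip":0,"tx":0,"ty":0,"tz":0.1,"twist":0},
    {"grip":0,"tx":0.3,"ty":0.12,"tz":0.1,"twist":0.01},
    {"grip":0,"tx":0.6,"ty":0.24,"tz":0.1,"twist":0.02},
    {"grip":0,"tx":0.9,"ty":0.38,"tz":0.1,"twist":0.035},
    {"grip":0,"tx":1.2,"ty":0.52,"tz":0.1,"twist":0.05},
    {"grip":0,"tx":1.5,"ty":0.66,"tz":0.1,"twist":0.06},
    {"grip":0,"tx":1.8,"ty":0.82,"tz":0.1,"twist":0.075},
    {"grip":0,"tx":2.1,"ty":0.97,"tz":0.1,"twist":0.09}
  ]
}}

```text
time: 9.25
tcp_pos: [642.1, 97.4, 47.2]
orientation: [0.979, 0.206, 0.004, 0.001]
wrist_force: [-0.9, -1.4, 15.1]
grip_width: -0.003
```

Emit:
{"fn": "drive_tool", "kwargs": {
  "targets": [
    {"grip":0,"tx":0.3,"ty":0.17,"tz":0,"twist":0.01},
    {"grip":0,"tx":0.6,"ty":0.34,"tz":0,"twist":0.02},
    {"grip":0,"tx":0.9,"ty":0.51,"tz":0,"twist":0.035},
    {"grip":0,"tx":1.2,"ty":0.68,"tz":0,"twist":0.05},
    {"grip":0,"tx":1.5,"ty":0.85,"tz":0,"twist":0.06},
    {"grip":0,"tx":1.8,"ty":1.0,"tz":0,"twist":0.075},
    {"grip":0,"tx":2.0,"ty":1.1,"tz":0,"twist":0.09},
    {"grip":0,"tx":2.2,"ty":1.2,"tz":0,"twist":0.09}
  ]
}}

```text
time: 10.25
tcp_pos: [662.0, 108.8, 47.5]
orientation: [0.968, 0.25, 0.001, 0.001]
wrist_force: [-5.1, -3.0, 18.2]
grip_width: -0.002
```

Emit:
{"fn": "drive_tool", "kwargs": {
  "targets": [
    {"grip":0,"tx":0.1,"ty":0.05,"tz":0.05,"twist":0},
    {"grip":0,"tx":0.2,"ty":0.1,"tz":0.1,"twist":0},
    {"grip":0,"tx":0.3,"ty":0.15,"tz":0.1,"twist":0},
    {"grip":0,"tx":0.4,"ty":0.2,"tz":0.1,"twist":0},
    {"grip":0,"tx":0.4,"ty":0.2,"tz":0.1,"twist":0},
    {"grip":0,"tx":0.4,"ty":0.2,"tz":0.1,"twist":0},
    {"grip":0,"tx":0.4,"ty":0.2,"tz":0.1,"twist":0},
    {"grip":0,"tx":0.4,"ty":0.2,"tz":0.1,"twist":0}
  ]
}}

```text
time: 11.25
tcp_pos: [664.5, 110.4, 47.7]
orientation: [0.968, 0.25, -0.001, 0.001]
wrist_force: [-6.0, -2.9, 17.3]
grip_width: -0.002
```

Emit:
{"fn": "drive_tool", "kwargs": {
  "targets": [
    {"grip":0,"tx":0,"ty":0,"tz":0.2,"twist":0},
    {"grip":0,"tx":0,"ty":0,"tz":0.4,"twist":0},
    {"grip":0,"tx":0,"ty":0,"tz":0.6,"twist":0},
    {"grip":0,"tx":0,"ty":0,"tz":0.8,"twist":0},
    {"grip":0,"tx":0,"ty":0,"tz":1.0,"twist":0},
    {"grip":0,"tx":0,"ty":0,"tz":1.2,"twist":0},
    {"grip":0,"tx":0,"ty":0,"tz":1.4,"twist":0},
    {"grip":0,"tx":0,"ty":0,"tz":1.6,"twist":0}
  ]
}}

```text
time: 12.25
tcp_pos: [665.4, 110.2, 60.7]
orientation: [0.968, 0.249, 0.0, 0.001]
wrist_force: [-1.9, -4.6, 5.7]
grip_width: -0.002
```

Emit:
{"fn": "drive_tool", "kwargs": {
  "targets": [
    {"grip":0,"tx":0,"ty":0,"tz":0.2,"twist":0},
    {"grip":0,"tx":0,"ty":0,"tz":0.4,"twist":0},
    {"grip":0,"tx":0,"ty":0,"tz":0.6,"twist":0},
    {"grip":0,"tx":0,"ty":0,"tz":0.6,"twist":0},
    {"grip":0,"tx":0,"ty":0,"tz":0.6,"twist":0},
    {"grip":0,"tx":0,"ty":0,"tz":0.6,"twist":0},
    {"grip":0,"tx":0,"ty":0,"tz":0.6,"twist":0},
    {"grip":0,"tx":0,"ty":0,"tz":0.6,"twist":0}
  ]
}}

```text
time: 13.25
tcp_pos: [664.8, 111.7, 66.3]
orientation: [0.968, 0.25, -0.0, -0.0]
wrist_force: [-2.2, 0.7, -0.0]
grip_width: -0.002
```

The vertical force dropped to zero about 15 mm above the bottom, so the pedal is caught. I lift off and check.

Emit:
{"fn": "drive_tool", "kwargs": {
  "targets": [
    {"grip":0,"tx":-0.3,"ty":-0.1,"tz":0.5,"twist":0},
    {"grip":0,"tx":-0.3,"ty":-0.1,"tz":2,"twist":0},
    {"grip":0,"tx":-0.3,"ty":-0.1,"tz":4.5,"twist":0},
    {"grip":0,"tx":-0.5,"ty":-2,"tz":8,"twist":0},
    {"grip":0,"tx":-1.5,"ty":-5,"tz":11,"twist":0.05},
    {"grip":0,"tx":-2.5,"ty":-9,"tz":13,"twist":0.1},
    {"grip":2,"tx":-3.5,"ty":-13,"tz":14,"twist":0.2},
    {"grip":3,"tx":-5,"ty":-17,"tz":14,"twist":0.32}
  ]
}}

```text
time: 14.25
tcp_pos: [616.5, -60.1, 209.5]
orientation: [0.915, 0.402, 0.003, 0.002]
wrist_force: [0.4, -1.2, 0.7]
grip_width: 0.35
```

Run:
```python
from h import *
from workcell import viewer
s=viewer.get_image("side");t=viewer.get_image("top")
pickle.dump(s,open("pics/side4.pkl","wb"));pickle.dump(t,open("pics/top4.pkl","wb"))
cv2.imwrite("pics/c4.png",np.hstack([crop(s,215,40,200,220,2),crop(t,90,130,200,220,2)]))
```

```text
(no output)
```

View pics/c4.png

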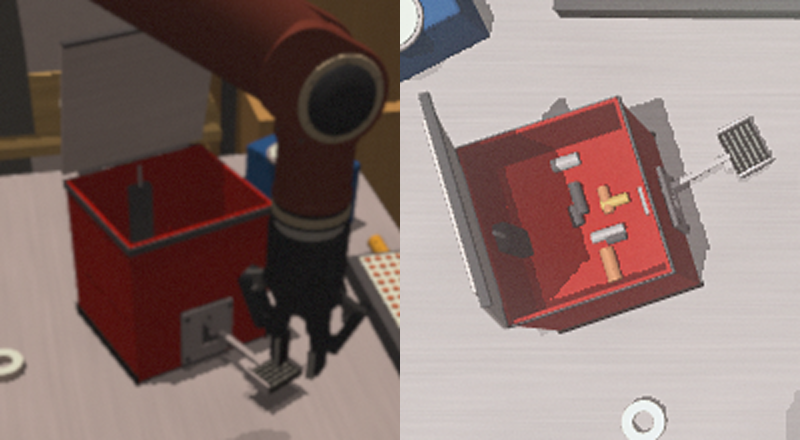

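The lid stands open and the pedal is held in the notch. A tall dark object stands in the bin at crop (515,240), towards the back +y side, so I'll drop at the front and slightly to -y. Now to the cock.

Emit:
{"fn": "drive_tool", "kwargs": {
  "targets": [
    {"grip":5.5,"tx":-2,"ty":-4,"tz":0,"twist":0},
    {"grip":5.5,"tx":-4.2,"ty":-8.5,"tz":0,"twist":0},
    {"grip":5.5,"tx":-6.4,"ty":-13,"tz":-1,"twist":0},
    {"grip":5.5,"tx":-8.6,"ty":-17.5,"tz":-3,"twist":0},
    {"grip":5.5,"tx":-10.8,"ty":-22,"tz":-6,"twist":0},
    {"grip":5.5,"tx":-12.5,"ty":-25.5,"tz":-9,"twist":0},
    {"grip":5.5,"tx":-13.5,"ty":-27.3,"tz":-10.5,"twist":0},
    {"grip":5.5,"tx":-13.5,"ty":-27.3,"tz":-10.5,"twist":0}
  ]
}}

```text
time: 15.35
tcp_pos: [479.4, -332.4, 101.1]
orientation: [0.917, 0.4, -0.0, -0.0]
wrist_force: [0.9, 0.4, 0.3]
grip_width: 0.646
```

Run:
```python
from h import *
from workcell import viewer,r
q=r.sense();print(q["tcp_pos"],q["orientation"],q["grip_width"])
s=viewer.get_image("side")
cv2.imwrite("pics/c5.png",crop(s,265,300,120,120,5))
print(proj(s,[[481,-335.5,55],[481,-335.5,0],list(q["tcp_pos"])]))
```

```text
[ 479.41728301 -332.37734034  101.10756208] [ 9.16684155e-01  3.99612392e-01 -2.50491407e-04 -1.79824241e-04] 0.6455451910238819
[[326.97490692 388.78055122]
 [326.38493097 404.18352854]
 [326.21808038 373.35714018]]
```

View pics/c5.png

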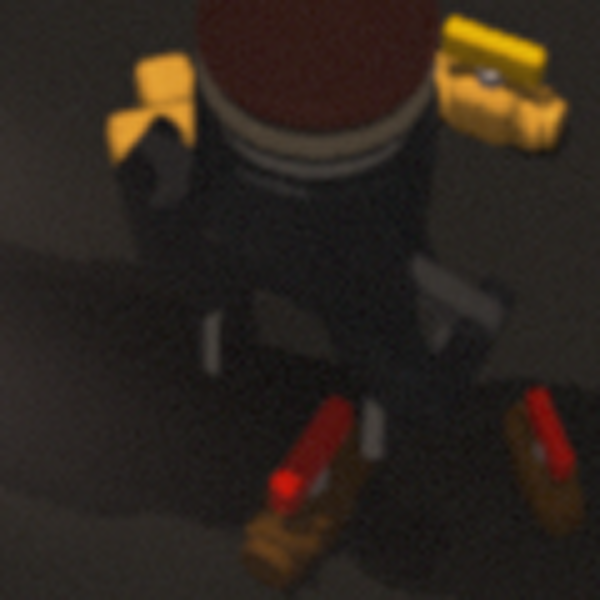

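The jaws straddle the target, with the tips at crop (212,345) and (372,430) and the cock's wing at (315,455). I descend, then close.

Emit:
{"fn": "drive_tool", "kwargs": {
  "targets": [
    {"grip":5.5,"tx":0.2,"ty":-0.3,"tz":-1,"twist":0},
    {"grip":5.5,"tx":0.2,"ty":-0.3,"tz":-2.5,"twist":0},
    {"grip":5.5,"tx":0.2,"ty":-0.3,"tz":-4,"twist":0},
    {"grip":5.5,"tx":0.2,"ty":-0.3,"tz":-5.3,"twist":0},
    {"grip":5.5,"tx":0.2,"ty":-0.3,"tz":-6.3,"twist":0},
    {"grip":5.5,"tx":0.2,"ty":-0.3,"tz":-6.9,"twist":0},
    {"grip":5.5,"tx":0.2,"ty":-0.3,"tz":-7.1,"twist":0},
    {"grip":5.5,"tx":0.2,"ty":-0.3,"tz":-7.1,"twist":0}
  ]
}}

```text
time: 16.4
tcp_pos: [482.1, -334.6, 30.5]
orientation: [0.916, 0.401, 0.0, 0.0]
wrist_force: [0.2, -0.0, -0.0]
grip_width: 0.646
```

Emit:
{"fn": "drive_tool", "kwargs": {
  "targets": [
    {"grip":4,"tx":0,"ty":0,"tz":0,"twist":0},
    {"grip":3,"tx":0,"ty":0,"tz":0,"twist":0},
    {"grip":2,"tx":0,"ty":0,"tz":0,"twist":0},
    {"grip":1,"tx":0,"ty":0,"tz":0,"twist":0},
    {"grip":1,"tx":0,"ty":0,"tz":0,"twist":0},
    {"grip":1,"tx":0,"ty":0,"tz":0,"twist":0},
    {"grip":1,"tx":0,"ty":0,"tz":0,"twist":0},
    {"grip":1,"tx":0,"ty":0,"tz":0,"twist":0}
  ],
  "newtons": 50
}}

```text
time: 17.4
tcp_pos: [482.3, -334.7, 30.9]
orientation: [0.916, 0.401, 0.0, 0.0]
wrist_force: [-1.4, 0.7, 5.4]
grip_width: 0.316
```

The cock is gripped at about 27 mm opening. I lift it and carry it to the bin.

Emit:
{"fn": "drive_tool", "kwargs": {
  "targets": [
    {"grip":1,"tx":0,"ty":0,"tz":2,"twist":0},
    {"grip":1,"tx":0,"ty":0,"tz":6,"twist":0},
    {"grip":1,"tx":0.5,"ty":1,"tz":11,"twist":0.05},
    {"grip":1,"tx":1,"ty":3.5,"tz":16,"twist":0.15},
    {"grip":1,"tx":1.5,"ty":7,"tz":21,"twist":0.3},
    {"grip":1,"tx":2,"ty":11.5,"tz":24,"twist":0.45},
    {"grip":1,"tx":2.5,"ty":16.5,"tz":26,"twist":0.6},
    {"grip":1,"tx":3,"ty":21.5,"tz":27,"twist":0.75}
  ]
}}

```text
time: 18.4
tcp_pos: [511.7, -118.0, 300.7]
orientation: [0.704, 0.71, 0.0, 0.0]
wrist_force: [0.3, -0.4, -2.6]
grip_width: 0.314
```

Emit:
{"fn": "drive_tool", "kwargs": {
  "targets": [
    {"grip":1,"tx":0.7,"ty":5,"tz":0,"twist":0.1},
    {"grip":1,"tx":1.4,"ty":10,"tz":0,"twist":0.2},
    {"grip":1,"tx":2.1,"ty":15,"tz":0,"twist":0.3},
    {"grip":1,"tx":2.8,"ty":20,"tz":0,"twist":0.32},
    {"grip":1,"tx":3.6,"ty":25,"tz":0,"twist":0.32},
    {"grip":1,"tx":4.4,"ty":30,"tz":0,"twist":0.32},
    {"grip":1,"tx":5.2,"ty":34,"tz":0,"twist":0.32},
    {"grip":1,"tx":5.7,"ty":36,"tz":0,"twist":0.32}
  ]
}}

```text
time: 19.4
tcp_pos: [567.6, 243.5, 298.7]
orientation: [0.582, 0.813, -0.001, -0.001]
wrist_force: [-0.8, -0.1, -2.5]
grip_width: 0.313
```

Emit:
{"fn": "drive_tool", "kwargs": {
  "targets": [
    {"grip":1,"tx":0.1,"ty":-0.2,"tz":-1.5,"twist":0},
    {"grip":1,"tx":0.1,"ty":-0.2,"tz":-3.5,"twist":0},
    {"grip":1,"tx":0.1,"ty":-0.2,"tz":-6,"twist":0},
    {"grip":1,"tx":0.1,"ty":-0.2,"tz":-8.5,"twist":0},
    {"grip":1,"tx":0.1,"ty":-0.2,"tz":-10,"twist":0},
    {"grip":1,"tx":0.1,"ty":-0.2,"tz":-10.8,"twist":0},
    {"grip":1,"tx":0.1,"ty":-0.2,"tz":-10.8,"twist":0},
    {"grip":1,"tx":0.1,"ty":-0.2,"tz":-10.8,"twist":0}
  ]
}}

```text
time: 20.4
tcp_pos: [570.4, 238.8, 193.2]
orientation: [0.584, 0.812, 0.001, 0.0]
wrist_force: [-0.6, 0.6, -1.0]
grip_width: 0.315
```

Emit:
{"fn": "drive_tool", "kwargs": {
  "targets": [
    {"grip":5,"tx":0,"ty":0,"tz":0,"twist":0},
    {"grip":5,"tx":0,"ty":0,"tz":0,"twist":0},
    {"grip":5,"tx":0,"ty":0,"tz":0,"twist":0},
    {"grip":5,"tx":0,"ty":0,"tz":0,"twist":0},
    {"grip":5,"tx":0,"ty":0,"tz":1.5,"twist":0},
    {"grip":5,"tx":0,"ty":0,"tz":4,"twist":0},
    {"grip":5,"tx":0,"ty":0,"tz":8,"twist":0},
    {"grip":5,"tx":0,"ty":0,"tz":12,"twist":0}
  ]
}}

```text
time: 21.4
tcp_pos: [569.9, 238.7, 314.6]
orientation: [0.584, 0.812, 0.001, 0.0]
wrist_force: [0.7, -0.1, -0.2]
grip_width: 0.585
```

The cock is released. I move off towards the pedal, shutting the fingers and twisting back, then check the bin and pad.

Emit:
{"fn": "drive_tool", "kwargs": {
  "targets": [
    {"grip":3,"tx":0.7,"ty":-1.5,"tz":0,"twist":-0.15},
    {"grip":2,"tx":2,"ty":-5,"tz":0,"twist":-0.33},
    {"grip":0,"tx":4,"ty":-9.5,"tz":0,"twist":-0.51},
    {"grip":0,"tx":6,"ty":-14,"tz":0,"twist":-0.69},
    {"grip":0,"tx":7,"ty":-16.5,"tz":-2,"twist":-0.87},
    {"grip":0,"tx":7.5,"ty":-17.5,"tz":-5,"twist":-1.05},
    {"grip":0,"tx":7.5,"ty":-17.5,"tz":-9,"twist":-1.23},
    {"grip":0,"tx":7.5,"ty":-17.5,"tz":-12,"twist":-1.39}
  ]
}}

```text
time: 22.4
tcp_pos: [644.8, 63.5, 191.8]
orientation: [0.969, 0.247, 0.0, -0.0]
wrist_force: [0.0, 0.9, 0.3]
grip_width: 0.002
```

Run:
```python
from h import *
from workcell import viewer,r
q=r.sense();print(q["tcp_pos"],q["orientation"],q["grip_width"])
s=viewer.get_image("side");t=viewer.get_image("top")
cv2.imwrite("pics/c6.png",np.hstack([crop(s,215,60,200,220,2),crop(t,90,130,200,220,2)]))
T=load("top4"); cv2.imwrite("pics/c6b.png",crop(T,235,175,60,60,8))
for z in (39,): print(ray(T,262.5,203.5,z))
hsv=cv2.cvtColor(T["img"],cv2.COLOR_RGB2HSV)[180:235,245:290]
m=(hsv[...,2]<70).astype(np.uint8); k,l,st,ce=cv2.connectedComponentsWithStats(m); i=1+st[1:,4].argmax(); print(st[i],ce[i]+[245,180], ray(T,*(ce[i]+[245,180]),39))
```

```text
[644.76860668  63.4863766  191.79512038] [ 9.68998593e-01  2.47065999e-01  1.65214140e-05 -3.45478041e-04] 0.0016678421709969335
[644.66956158 102.5750816   39.        ]Traceback (most recent call last):
  File "<stdin>", line 9, in <module>
ValueError: attempt to get argmax of an empty sequence
```

View pics/c6.png

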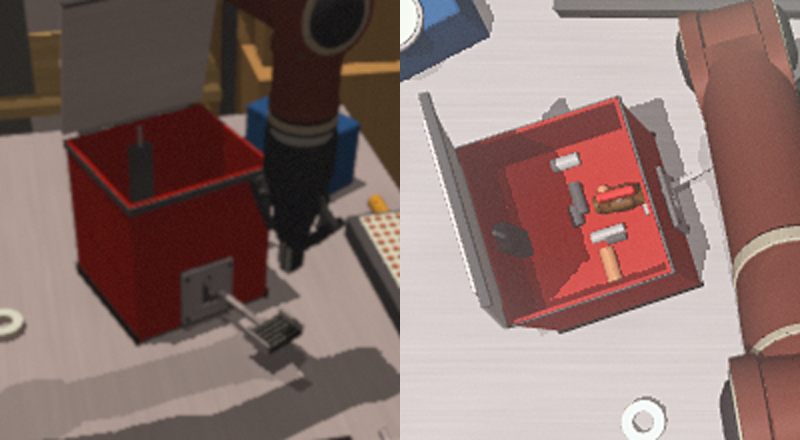

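View pics/c6b.png

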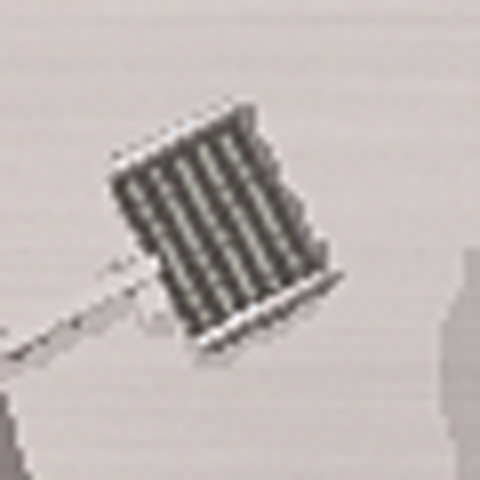

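The cock lies in the bin at the front (crop (617,198)), and the lid is still open and caught. The pad centre is at about (646,102). I come down just above the pad, biased towards its +y edge.

Emit:
{"fn": "drive_tool", "kwargs": {
  "targets": [
    {"grip":0,"tx":-0.3,"ty":1,"tz":-1,"twist":0},
    {"grip":0,"tx":-0.9,"ty":3.2,"tz":-3,"twist":0},
    {"grip":0,"tx":-0.9,"ty":3.3,"tz":-5.5,"twist":0},
    {"grip":0,"tx":-0.9,"ty":3.3,"tz":-8,"twist":0},
    {"grip":0,"tx":-0.9,"ty":3.3,"tz":-10,"twist":0},
    {"grip":0,"tx":-0.9,"ty":3.3,"tz":-11,"twist":0},
    {"grip":0,"tx":-0.9,"ty":3.3,"tz":-11.5,"twist":0},
    {"grip":0,"tx":-0.9,"ty":3.3,"tz":-11.5,"twist":0}
  ]
}}

```text
time: 23.5
tcp_pos: [636.4, 96.8, 77.9]
orientation: [0.968, 0.25, 0.001, -0.0]
wrist_force: [0.5, 0.8, 0.4]
grip_width: -0.001
```

Run:
```python
from h import *
from workcell import viewer,r
q=r.sense();print(q["tcp_pos"],q["wrist_force"])
s=viewer.get_image("side")
cv2.imwrite("pics/c7.png",crop(s,310,180,80,80,7))
```

```text
[636.35714786  96.83079178  77.93680537] [0.54354432 0.7909984  0.43362812]
```

View pics/c7.png

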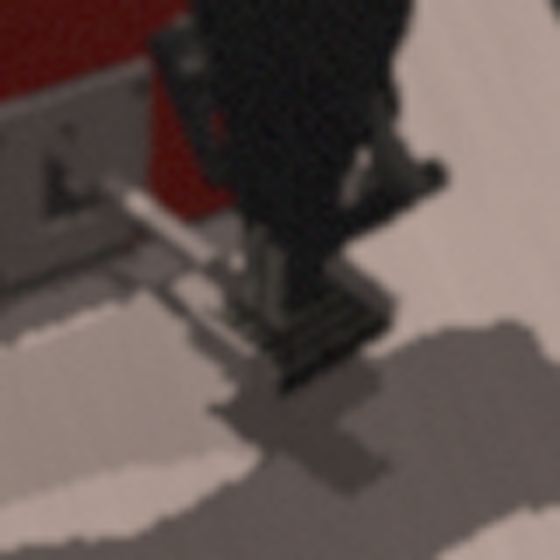

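The finger is inside the plate near its +y edge at crop (275,290). I press to the bottom again.

Emit:
{"fn": "drive_tool", "kwargs": {
  "targets": [
    {"grip":0,"tx":0,"ty":0,"tz":-0.3,"twist":0},
    {"grip":0,"tx":0,"ty":0,"tz":-0.6,"twist":0},
    {"grip":0,"tx":0,"ty":0,"tz":-0.9,"twist":0},
    {"grip":0,"tx":0,"ty":0,"tz":-1.2,"twist":0},
    {"grip":0,"tx":0,"ty":0,"tz":-1.5,"twist":0},
    {"grip":0,"tx":0,"ty":0,"tz":-1.8,"twist":0},
    {"grip":0,"tx":0,"ty":0,"tz":-2.1,"twist":0},
    {"grip":0,"tx":0,"ty":0,"tz":-2.4,"twist":0}
  ]
}}

```text
time: 24.55
tcp_pos: [636.6, 97.3, 54.7]
orientation: [0.968, 0.25, 0.001, -0.0]
wrist_force: [-1.8, 1.0, 6.8]
grip_width: -0.001
```

Emit:
{"fn": "drive_tool", "kwargs": {
  "targets": [
    {"grip":0,"tx":0,"ty":0,"tz":-0.2,"twist":0},
    {"grip":0,"tx":0,"ty":0,"tz":-0.4,"twist":0},
    {"grip":0,"tx":0,"ty":0,"tz":-0.6,"twist":0},
    {"grip":0,"tx":0,"ty":0,"tz":-0.8,"twist":0},
    {"grip":0,"tx":0,"ty":0,"tz":-0.9,"twist":0},
    {"grip":0,"tx":0,"ty":0,"tz":-1.0,"twist":0},
    {"grip":0,"tx":0,"ty":0,"tz":-1.1,"twist":0},
    {"grip":0,"tx":0,"ty":0,"tz":-1.1,"twist":0}
  ]
}}

```text
time: 25.55
tcp_pos: [637.8, 98.6, 47.0]
orientation: [0.968, 0.25, 0.003, -0.001]
wrist_force: [-4.3, 0.5, 20.1]
grip_width: -0.001
```

Emit:
{"fn": "drive_tool", "kwargs": {
  "targets": [
    {"grip":0,"tx":0,"ty":0,"tz":0.1,"twist":0},
    {"grip":0,"tx":-0.3,"ty":-0.14,"tz":0.15,"twist":-0.01},
    {"grip":0,"tx":-0.6,"ty":-0.28,"tz":0.15,"twist":-0.02},
    {"grip":0,"tx":-0.9,"ty":-0.4,"tz":0.15,"twist":-0.035},
    {"grip":0,"tx":-1.2,"ty":-0.52,"tz":0.15,"twist":-0.05},
    {"grip":0,"tx":-1.5,"ty":-0.62,"tz":0.15,"twist":-0.06},
    {"grip":0,"tx":-1.8,"ty":-0.72,"tz":0.15,"twist":-0.075},
    {"grip":0,"tx":-2.1,"ty":-0.82,"tz":0.15,"twist":-0.09}
  ]
}}

```text
time: 26.55
tcp_pos: [618.6, 90.1, 47.6]
orientation: [0.979, 0.206, 0.005, -0.001]
wrist_force: [0.5, 0.5, 13.5]
grip_width: -0.004
```

Emit:
{"fn": "drive_tool", "kwargs": {
  "targets": [
    {"grip":0,"tx":-0.3,"ty":-0.1,"tz":0,"twist":-0.01},
    {"grip":0,"tx":-0.6,"ty":-0.2,"tz":0,"twist":-0.02},
    {"grip":0,"tx":-0.9,"ty":-0.3,"tz":0,"twist":-0.035},
    {"grip":0,"tx":-1.2,"ty":-0.4,"tz":0,"twist":-0.05},
    {"grip":0,"tx":-1.5,"ty":-0.5,"tz":0,"twist":-0.06},
    {"grip":0,"tx":-1.8,"ty":-0.6,"tz":0,"twist":-0.075},
    {"grip":0,"tx":-2.1,"ty":-0.7,"tz":0,"twist":-0.09},
    {"grip":0,"tx":-2.3,"ty":-0.78,"tz":0,"twist":-0.09}
  ]
}}

```text
time: 27.55
tcp_pos: [595.9, 82.5, 47.5]
orientation: [0.987, 0.162, 0.005, -0.001]
wrist_force: [0.5, 1.7, 14.2]
grip_width: -0.005
```

Emit:
{"fn": "drive_tool", "kwargs": {
  "targets": [
    {"grip":0,"tx":-0.2,"ty":-0.07,"tz":0,"twist":0},
    {"grip":0,"tx":-0.4,"ty":-0.14,"tz":0,"twist":0},
    {"grip":0,"tx":-0.6,"ty":-0.2,"tz":0,"twist":0},
    {"grip":0,"tx":-0.7,"ty":-0.24,"tz":0,"twist":0},
    {"grip":0,"tx":-0.7,"ty":-0.24,"tz":0,"twist":0},
    {"grip":0,"tx":-0.7,"ty":-0.24,"tz":0,"twist":0},
    {"grip":0,"tx":-0.7,"ty":-0.24,"tz":0,"twist":0},
    {"grip":0,"tx":-0.7,"ty":-0.24,"tz":0,"twist":0}
  ]
}}

```text
time: 28.55
tcp_pos: [590.7, 81.0, 47.8]
orientation: [0.987, 0.162, 0.007, -0.001]
wrist_force: [2.2, 2.6, 13.1]
grip_width: -0.001
```

Emit:
{"fn": "drive_tool", "kwargs": {
  "targets": [
    {"grip":0,"tx":-0.1,"ty":-0.04,"tz":0,"twist":0},
    {"grip":0,"tx":-0.2,"ty":-0.07,"tz":0,"twist":0},
    {"grip":0,"tx":-0.3,"ty":-0.1,"tz":0,"twist":0},
    {"grip":0,"tx":-0.4,"ty":-0.13,"tz":0,"twist":0},
    {"grip":0,"tx":-0.4,"ty":-0.13,"tz":0,"twist":0},
    {"grip":0,"tx":-0.4,"ty":-0.13,"tz":0,"twist":0},
    {"grip":0,"tx":-0.4,"ty":-0.13,"tz":0,"twist":0},
    {"grip":0,"tx":-0.4,"ty":-0.13,"tz":0,"twist":0}
  ]
}}

```text
time: 29.55
tcp_pos: [587.9, 80.3, 47.9]
orientation: [0.987, 0.162, 0.009, -0.002]
wrist_force: [4.9, 2.0, 12.8]
grip_width: -0.001
```

The lateral force is building, so the pedal is at the straight-ahead stop. Now I let it up under control.

Emit:
{"fn": "drive_tool", "kwargs": {
  "targets": [
    {"grip":0,"tx":0,"ty":0,"tz":0.2,"twist":0},
    {"grip":0,"tx":0,"ty":0,"tz":0.45,"twist":0},
    {"grip":0,"tx":0,"ty":0,"tz":0.7,"twist":0},
    {"grip":0,"tx":0,"ty":0,"tz":0.95,"twist":0},
    {"grip":0,"tx":0,"ty":0,"tz":1.2,"twist":0},
    {"grip":0,"tx":0,"ty":0,"tz":1.45,"twist":0},
    {"grip":0,"tx":0,"ty":0,"tz":1.7,"twist":0},
    {"grip":0,"tx":0,"ty":0,"tz":1.95,"twist":0}
  ]
}}

```text
time: 30.55
tcp_pos: [583.9, 77.4, 64.7]
orientation: [0.987, 0.162, 0.004, -0.0]
wrist_force: [4.9, 1.4, 6.1]
grip_width: 0.001
```

Emit:
{"fn": "drive_tool", "kwargs": {
  "targets": [
    {"grip":0,"tx":0,"ty":0,"tz":0.2,"twist":0},
    {"grip":0,"tx":0,"ty":0,"tz":0.4,"twist":0},
    {"grip":0,"tx":0,"ty":0,"tz":0.6,"twist":0},
    {"grip":0,"tx":0,"ty":0,"tz":0.8,"twist":0},
    {"grip":0,"tx":0,"ty":0,"tz":1.0,"twist":0},
    {"grip":0,"tx":0,"ty":0,"tz":1.2,"twist":0},
    {"grip":0,"tx":0,"ty":0,"tz":1.4,"twist":0},
    {"grip":0,"tx":0,"ty":0,"tz":1.6,"twist":0}
  ]
}}

```text
time: 31.55
tcp_pos: [584.0, 77.5, 81.0]
orientation: [0.987, 0.162, 0.004, -0.0]
wrist_force: [4.7, 1.8, 7.9]
grip_width: 0.001
```

Emit:
{"fn": "drive_tool", "kwargs": {
  "targets": [
    {"grip":0,"tx":0,"ty":0,"tz":0.2,"twist":0},
    {"grip":0,"tx":0,"ty":0,"tz":0.4,"twist":0},
    {"grip":0,"tx":0,"ty":0,"tz":0.6,"twist":0},
    {"grip":0,"tx":0,"ty":0,"tz":0.8,"twist":0},
    {"grip":0,"tx":0,"ty":0,"tz":0.95,"twist":0},
    {"grip":0,"tx":0,"ty":0,"tz":1.1,"twist":0},
    {"grip":0,"tx":0,"ty":0,"tz":1.25,"twist":0},
    {"grip":0,"tx":0,"ty":0,"tz":1.4,"twist":0}
  ]
}}

```text
time: 32.55
tcp_pos: [583.8, 78.3, 95.0]
orientation: [0.987, 0.162, 0.004, -0.001]
wrist_force: [4.3, 2.7, 7.1]
grip_width: -0.001
```

Emit:
{"fn": "drive_tool", "kwargs": {
  "targets": [
    {"grip":0,"tx":0,"ty":0,"tz":0.1,"twist":0},
    {"grip":0,"tx":0,"ty":0,"tz":0.2,"twist":0},
    {"grip":0,"tx":0,"ty":0,"tz":0.3,"twist":0},
    {"grip":0,"tx":0,"ty":0,"tz":0.4,"twist":0},
    {"grip":0,"tx":0,"ty":0,"tz":0.5,"twist":0},
    {"grip":0,"tx":0,"ty":0,"tz":0.6,"twist":0},
    {"grip":0,"tx":0,"ty":0,"tz":0.7,"twist":0},
    {"grip":0,"tx":0,"ty":0,"tz":0.8,"twist":0}
  ]
}}

```text
time: 33.55
tcp_pos: [583.5, 79.1, 103.0]
orientation: [0.987, 0.162, 0.004, -0.001]
wrist_force: [4.1, 3.4, 6.7]
grip_width: 0.003
```

Emit:
{"fn": "drive_tool", "kwargs": {
  "targets": [
    {"grip":0,"tx":0.05,"ty":0,"tz":0.1,"twist":0},
    {"grip":0,"tx":0.1,"ty":0,"tz":0.2,"twist":0},
    {"grip":0,"tx":0.15,"ty":0.05,"tz":0.3,"twist":0},
    {"grip":0,"tx":0.2,"ty":0.05,"tz":0.4,"twist":0},
    {"grip":0,"tx":0.2,"ty":0.05,"tz":0.5,"twist":0},
    {"grip":0,"tx":0.2,"ty":0.05,"tz":0.6,"twist":0},
    {"grip":0,"tx":0.2,"ty":0.05,"tz":0.7,"twist":0},
    {"grip":0,"tx":0.2,"ty":0.05,"tz":0.8,"twist":0}
  ]
}}

```text
time: 34.55
tcp_pos: [583.2, 78.6, 108.2]
orientation: [0.987, 0.162, 0.0, -0.001]
wrist_force: [5.0, 1.6, -3.6]
grip_width: 0.004
```

The pedal is at the top (only friction on the edge remains). I back off the edge sideways, then lift clear.

Emit:
{"fn": "drive_tool", "kwargs": {
  "targets": [
    {"grip":0,"tx":0.2,"ty":0.07,"tz":-0.2,"twist":0},
    {"grip":0,"tx":0.4,"ty":0.13,"tz":-0.2,"twist":0},
    {"grip":0,"tx":0.6,"ty":0.2,"tz":0,"twist":0},
    {"grip":0,"tx":0.8,"ty":0.27,"tz":0.3,"twist":0},
    {"grip":0,"tx":0.8,"ty":0.27,"tz":0.6,"twist":0},
    {"grip":0,"tx":0.8,"ty":0.27,"tz":1,"twist":0},
    {"grip":0,"tx":0.8,"ty":0.27,"tz":2,"twist":0},
    {"grip":0,"tx":0.8,"ty":0.27,"tz":4,"twist":0}
  ]
}}

```text
time: 35.55
tcp_pos: [589.8, 79.7, 149.4]
orientation: [0.987, 0.162, -0.001, 0.0]
wrist_force: [-0.2, -0.2, 0.9]
grip_width: -0.001
```

Emit:
{"fn": "drive_tool", "kwargs": {
  "targets": [
    {"grip":0,"tx":0,"ty":-0.5,"tz":3,"twist":0},
    {"grip":0,"tx":0,"ty":-2,"tz":6,"twist":0},
    {"grip":0,"tx":0,"ty":-5,"tz":9,"twist":0},
    {"grip":0,"tx":0,"ty":-9,"tz":11,"twist":0},
    {"grip":0,"tx":0,"ty":-14,"tz":12,"twist":0},
    {"grip":0,"tx":0,"ty":-18,"tz":12,"twist":0},
    {"grip":0,"tx":0,"ty":-20,"tz":12,"twist":0},
    {"grip":0,"tx":0,"ty":-20,"tz":12,"twist":0}
  ]
}}

```text
time: 36.55
tcp_pos: [590.4, -121.0, 269.2]
orientation: [0.987, 0.16, -0.0, -0.0]
wrist_force: [0.4, 1.2, 0.3]
grip_width: -0.001
```

Run:
```python
from h import *
from workcell import viewer,r
q=r.sense();print(q["time"],q["tcp_pos"],q["wrist_force"])
s=viewer.get_image("side");t=viewer.get_image("top")
cv2.imwrite("pics/c8.png",np.hstack([crop(s,215,60,200,220,2),crop(t,90,130,200,220,2)]))
d=cv2.absdiff(t["img"],load("top0")["img"]).max(2)[150:350,100:290]; print((d>40).sum())
```

```text
36.55 [ 590.41096001 -120.99813844  269.22057084] [0.356821   1.21521107 0.25337974]
2
```

View pics/c8.png

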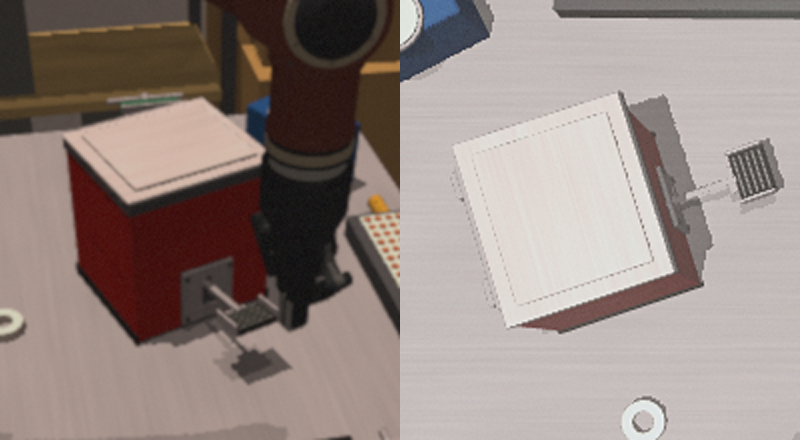

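The lid is shut and the pedal is up and straight; the top view of the bin area matches the start image (2 differing pixels). The robot is clear, so I hand in.

```bash
python3 -c "
from workcell import workorder
print(workorder.close_job())"
```

```text
the job is handed in; nothing more can be done
None
```

The largest old cock is in the red bin, the lid is shut, and the job was handed in at about 36.6 s of the 72 s allowed. No verdict was reported.

- **Pedal down and caught:** I pressed the pedal slowly to its hard stop, with about 17 N read at the wrist. I then swung it under the catch. The load dropped to zero about 15 mm above the bottom, and the picture showed the lid standing open by itself.
- **Drop:** I dropped the cock in at the front of the bin, clear of a tall object standing at the back. A picture showed it lying on the floor of the bin with the lid still open.
- **Freeing and closing:** The second press reached about 20 N at the wrist. I swung the pedal back and let it up at about 8–20 mm/s, with 6–8 N still on the fingers almost to the top.
- **Slight disagreement:** At the very top, finger friction on the plate's edge pulled up at about 3.6 N. It went when I backed off sideways.
- **Last check:** The lid is shut and the pedal is up and straight; around the bin only 2 pixels differ noticeably from the start picture. The robot is off everything. I did not re-measure the small parts on the mat after the grasp. Forces were read only at the end of each 1 s move, so short peaks would not show.

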